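Snap in the fixture pin and proof-tug it

ROBOT

A 7-joint arm with a two-finger parallel gripper is mounted at the origin on a cart in front of the work surface, level with it; the furniture and walls round the work are solid. World frame = base frame: x ahead of the robot, y to its left, z up, the work surface at z = 0. Lengths are in mm, angles in rad, forces in N, time in s.
With the tool pointing down it reaches from about 400 to 850 mm from the base axis. Payload 6.9 kg.
Tool frame: the origin (TCP) lies on the front face of the gripper's body, between the roots of the fingers; the fingertips stand 73 mm ahead of it and the grasp point (between the pads) lies 54 mm ahead of it (pinch_z is the distance from the TCP to the grasp point, in mm); z points along the fingers, y is the line along which they close (so a half turn about z gives the same grasp; the last joint's range is limited). The gripper opens to 85 mm and grips with 20 to 120 N. Pads are 22 mm wide; open, the fingers measure 114 mm over their backs; the gripper's body (76 mm by 85 mm) begins 54 mm behind the grasp point. The pads swing forward as they close: fully open they stand 13 mm farther back than shut.
Start: joints at [1.343, 0.507, -0.238, 1.5, 0.126, 1.149, -0.155], TCP at [204.743, -590.504, 303.875] pointing down, gripper open.
Joint ranges: [-3.08, 3.08], [-0.24, 2.05], [-1.43, 1.35], [0, 2.5], [-1.52, 4.66], [0.17, 1.96], [-2.89, 2.89]. Speed limits (rad/s): [2.39, 2.39, 3.14, 3.14, 3.14, 3.14, 3.14].

INTERFACE

Orientations are given as a unit quaternion [x, y, z, w].
In Python, from workcell import * gives the robot as it stands. The module is installed in compiled form; this text tells all that it offers.
- The arm moves only by the tool arm_command, never from a script. Its argument "moves" is one flat list of numbers, 7 for each row, row after row: the shift along the tool's x, y, z in cm, then the turn, a rotation vector about the tool's x, y, z in degrees, then the finger opening in cm, from 0 to 8.54. A call has 1 to 20 rows; each row shifts and turns the commanded pose from where the row before left it, along the tool's axes as they then stand; what a row does not reach is not made up. A row lasts 1/12 s, in which the tool goes at most 41.7 mm and 7.16 degrees, less where a joint would pass 70% of its speed; a pose out of reach is approached as far as the arm can. A call with a gripper value outside its range is refused whole. The fingers move at their own pace and stop on an object; "grip_force" is the grip in N (left out, the last holds). Time passes only in rows, so rows that do not move let the fingers close. It gives the time, the measured TCP pose, the force, the opening and the grip force at its end, in the units of the state.
- sense(): the state, without advancing time (a new reading comes with each control period).
- grab_frame(name): name is "scene" or "top"; returns a dict with "pixels" (384x512x3 uint8, red, green, blue), "fx", "fy", "cx", "cy" (pixels), "k1" (the pictures are not rectified: a ray, as slopes to the right and down, at radius r is drawn at 1 + k1 r^2 times it, then the intrinsics apply), "camera_from_world" (4x4, takes a point from world to camera coordinates). Camera axes: x right, y up, looking along -z (the intrinsics and any distortion apply to the point x, -y, -z); pixel columns grow to the right and rows downward; lengths in mm; the calibration is good to about 2 mm. A picture is of the moment at which its call begins. There is no depth.
- finish_job(): hands the job in; it is judged then, once.
The state is a dict: "time": time; "q": joint angles; "qvel": joint speeds; "joint_torque": joint torques, N m; "tool_pos": TCP position; "tcp_rot": TCP orientation; "contact_force": force on the tool from outside, world axes, zero at the start; "torque": the same for the moment, N m; "gripper_width": finger opening in mm; "finger_force": force on a finger pad.
Only numpy, scipy, OpenCV 4.12 (cv2) and the standard library are available. Lean on these libraries where they do the work, as an engineer would, in place of code of your own. Each camera call takes 0.05 s, during which the arm holds its last target. There are 200 camera calls.

TASK

Take the orange-headed snap pin out of its wooden stand and push it fully home in the snap socket of the drilling fixture, so that it clicks in with its collar down on the socket. Then prove that it is retained: take up its free play and tug it straight up with about 12 N (never more than 16 N) for about a second, ease off and let go, leaving the pin seated. Do not disturb the polishing bar and the wax tin between stand and fixture, nor the pliers behind them.

Things in the scene. Friction and masses are not known exactly. Their poses are not given: they have to be found in the camera images.
- pin: loose snap pin, 85 g, 80 mm tall, standing nose down. Origin on its axis at the underside of the dark collar (26 mm diameter, 4 mm thick); z points up. Above the collar a round orange ribbed head, 20 mm diameter, 4 to 35 mm above the origin: grip it there. Below it a 12 mm shank, from 25 mm down two sprung barbs (17 mm wide at their flat tops), then a tapered nose, 4 mm wide at the end 45 mm down
- stand: fixed wooden block 70 x 60 x 50 mm; origin: centre of its underside. The pin stands loosely in the upright 19 mm hole in its middle, collar on the block's top; drawn straight up 45 mm it comes free
- fixture: fixed drilling fixture: aluminium plate 160 (x) x 110 (y) x 8 mm; on it a blue socket housing 84 x 84 mm, top 42 mm above the table, centred 35 mm along the plate's own +x, and two low brass rests at the other end; origin: centre of the plate's underside
- socket_mouth (a point): centre of the chamfered 13.2 mm upright bore in the top face of the 50 x 50 mm steel snap socket that stands 16 mm out of the blue housing; 58 mm above the table at rest; z points up. A seated pin has its origin here, collar on the face. The bore squeezes the barbs (some 5 to 20 N to push through), which spring out below it in the last 8 mm or less; a pin not snapped in pulls out again
- polish_bar: loose bystander: brown block of polishing compound, 36 x 88 x 24 mm; origin at the centre of its underside; leave it alone
- wax_tin: loose bystander: flat round green tin, 78 mm in diameter, 23 mm high; origin at the centre of its underside; leave it alone
- pliers: loose bystander: red-handled pliers lying flat, 165 x 48 x 13 mm; origin at the centre of the underside; leave them alone
- socket: the steel snap socket itself; origin on the hole's axis, 50 mm below the mouth. It floats in the housing on a stiff spring that holds it down: under a tug, after 1 to 10 mm of free play of the snapped pin (the socket is worn; the play differs each time) it rises only 1 to 2 mm, steeply with force, so judge the tug by the force felt, not by measured heights. Pressing down does no harm
Mind the look-alikes: they are no part of the job. What is meant by the stand is not black, and is the smaller of those in its own colour.

How it is judged (in metres and radians):
On the way, in this order (a step that is already met when the one before it is completed fails the run):
1. the pin is snapped fully home in the socket (z of pin in the frame of socket_mouth below 0.002 m and horizontal distance between pin and socket_mouth below 0.003 m), for 0.2 s.
2. the seated pin is tugged up with about 8.5 to 16.5 N (the socket floats up 0.75 to 2.1 mm) for half a second, and stays in (height (world z) of socket_mouth between 0.05875 and 0.0601 m and z of pin in the frame of socket_mouth below 0.012 m and horizontal distance between pin and socket_mouth below 0.003 m), for 0.5 s.
At the end, for the whole second after the job is handed in: The pin stands upright (within 0.1 rad) in the socket, its collar within 4 mm of the socket's face and its axis within 3 mm of the hole's; the socket has sunk back (no tug left on it), everything at rest and let go (z of pin in the frame of socket_mouth below 0.004 m and horizontal distance between pin and socket_mouth below 0.003 m and angle between pin's own z axis and vertical below 0.1 rad and height (world z) of socket_mouth below 0.0584 m and linear speed of pin below 0.02 m/s); the robot touches nothing.
It fails at once if the socket is pulled up with more than about 19.5 N (it has floated up by more than 2.6 mm) (height (world z) of socket_mouth above 0.0606 m).
It fails at once if the polishing bar is shifted by more than 20 mm (distance of polish_bar from where it was at the start of the episode above 0.02 m).
It fails at once if the wax tin is shifted by more than 20 mm (distance of wax_tin from where it was at the start of the episode above 0.02 m).
It fails at once if the pliers are shifted by more than 20 mm (distance of pliers from where it was at the start of the episode above 0.02 m).
It also fails if it takes over 62 s, if anything falls off the work surface, if the arm or the gripper's body presses on something with over 40 N, if the wrist force passes 120 N, or if a joint passes its speed limit or range.

## Working session

There is one attempt and no reset: what is moved stays moved. The work goes in short steps, Python scripts to look and compute and a tool call to move; the robot and the scene stay as the last step left them, time stands still between calls to the robot, and variables do not carry over. Pictures are saved under pics/ and viewed, at most 13 in all, crops included, and the job is handed in when it is done.

Besides the shell and the picture viewer there is one more tool, called after "Emit:" as name(argument=value, ...) on one line, values as JSON. arm_command: Moves the arm, as the interface text tells. Its arguments: {"type":"object","properties":{"moves":{"type":"array","items":{"type":"number"}},"grip_force":{"type":"number"}},"required":["moves"]}

```bash
mkdir -p pics
cat > h.py <<'E'
from workcell import *
import numpy as np, cv2
def shot(name,fn=None):
    f=grab_frame(name)
    if fn: cv2.imwrite('pics/'+fn,f['pixels'][:,:,::-1])
    return f
def ray(f,u,v):
    x,y=(u-f['cx'])/f['fx'],(v-f['cy'])/f['fy']
    X,Y=x,y
    for _ in range(20):
        s=1+f['k1']*(X*X+Y*Y); X,Y=x/s,y/s
    T=np.array(f['camera_from_world']); R=T[:3,:3]
    return -R.T@T[:3,3], R.T@np.array([X,-Y,-1])
def onz(f,u,v,z):
    c,d=ray(f,u,v); return c+d*(z-c[2])/d[2]
def two(f,p,g,q):
    c,d=ray(f,*p); e,k=ray(g,*q)
    s=np.linalg.lstsq(np.c_[d,-k],e-c,rcond=None)[0]
    a,b=c+d*s[0],e+k*s[1]
    return (a+b)/2,np.linalg.norm(a-b)
E
python3 - <<'E'
from h import *
f=shot('scene','s1.png');g=shot('top','t1.png')
for k in (f,g): print(k['fx'],k['k1'],ray(k,256,192))
s=sense();print(s['tool_pos'],s['tcp_rot'],s['contact_force'],s['time'])
E
```

```text
349.06085500100096 -0.045616243637193056 (array([  3.44642581, 299.87322254, 676.02844506]), array([ 0.64889916, -0.33159952, -0.68483203]))
433.25447725155743 -0.10854926043987717 (array([ 489.12697936,   -3.29390352, 1055.99791412]), array([ 0.07584148, -0.01321786, -0.99709297]))
[ 204.58829991 -590.21355449  303.1136075 ] [ 9.86105563e-01  1.66117933e-01 -1.44259762e-04 -7.94255521e-04] [-0.50006358  0.29155083 -0.11767068] 0.1
```

View pics/s1.png

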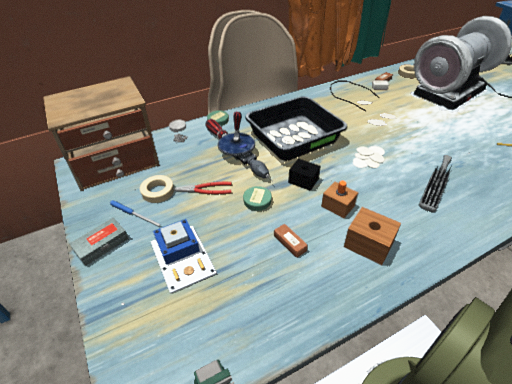

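View pics/t1.png

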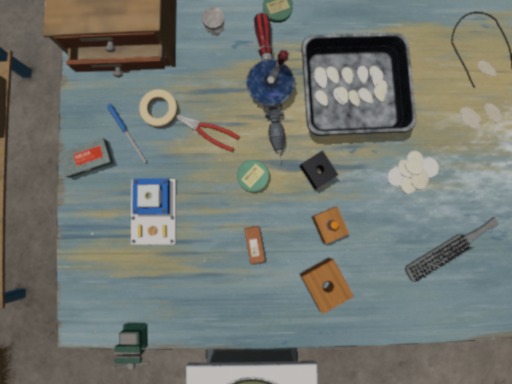

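The scene view shows the pin's orange head in the small wooden stand at about (342,187) and the fixture at (178,245). In the top view the pin is at (333,225), the socket at (152,195), the bar at (255,245) and the tin at (253,176). Next I'll zoom in to measure them.

Run:
```python
from h import *
f=shot('scene');g=shot('top')
c=lambda k,x,y,n:cv2.resize(k['pixels'][y:y+n,x:x+n,::-1],(390,390),interpolation=cv2.INTER_NEAREST)
cv2.imwrite('pics/z1.png',np.vstack([np.hstack([c(f,147,210,65),c(f,310,160,65)])]))
cv2.imwrite('pics/z2.png',np.hstack([c(g,120,165,65),c(g,300,193,65)]))
```

```text
(no output)
```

View pics/z1.png

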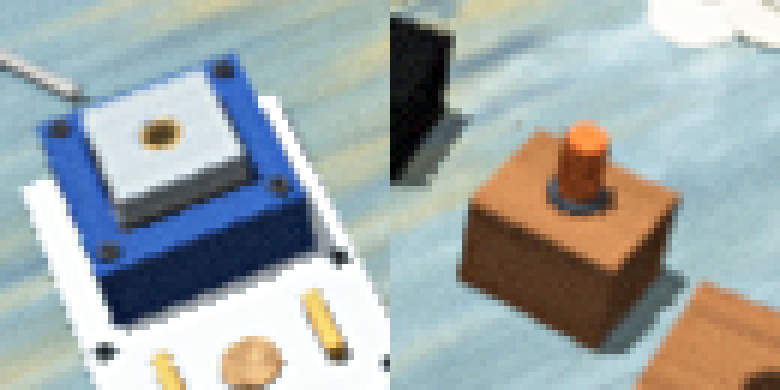

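View pics/z2.png

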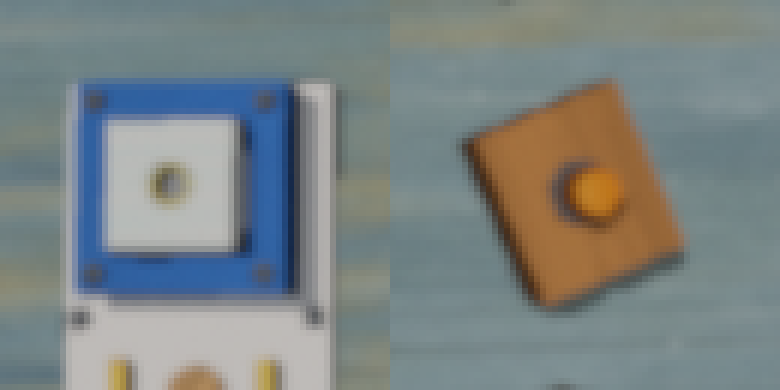

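The crops put the bore at about (173.3,231.7) in the scene view and (147.8,195.2) in the top view. The pin's head top is at about (342.2,181.5) and (333.7,224.7).

Run:
```python
from h import *
f=shot('scene');g=shot('top')
for n,p,q,z in (('sock',(173.3,231.7),(147.8,195.2),58),('head',(342.2,181.5),(333.7,224.7),85)):
    print(n,two(f,p,g,q),onz(f,*p,z),onz(g,*q,z))
from scipy.spatial.transform import Rotation as R
s=sense();r=R.from_quat(s['tcp_rot']).as_matrix();print(r,s['tool_pos'],s['time'])
```

```text
sock (array([560.46607811, 233.29620406,  61.30775456]), np.float64(1.511832317647675)) [563.01357396 232.27725324  58.        ] [561.00007581 234.80581825  58.        ]
head (array([ 486.26522663, -189.21075698,   92.42744631]), np.float64(2.412238037812041)) [ 491.81834003 -196.54115301   85.        ] [ 486.98377739 -189.66223774   85.        ]
[[ 9.44811390e-01  3.27614712e-01 -1.93944363e-04]
 [ 3.27614769e-01 -9.44811249e-01  5.16427611e-04]
 [-1.40515332e-05 -5.51465727e-04 -9.99999848e-01]] [ 204.69392358 -590.40631563  303.61722954] 0.3
```

Emit:
arm_command(moves=[2.5, -1.8, 0.7, 0, 0, 0, 6, 2.5, -1.8, 0.7, 0, 0, 0, 6, 2.5, -1.8, 0.7, 0, 0, 0, 6, 2.5, -1.8, 0.7, 0, 0, 0, 6, 2.5, -1.8, 0.7, 0, 0, 0, 6, 2.5, -1.8, 0.7, 0, 0, 0, 6, 2.5, -1.8, 0.7, 0, 0, 0, 6, 2.5, -1.8, 0.7, 0, 0, 0, 6, 2.5, -1.8, 0.7, 0, 0, 0, 6, 2.5, -1.8, 0.7, 0, 0, 0, 6, 2.5, -1.8, 0.7, 0, 0, 0, 6, 2.5, -1.8, 0.7, 0, 0, 0, 6, 2.5, -1.8, 0.7, 0, 0, 0, 6, 2.5, -1.8, 0.7, 0, 0, 0, 6, 2.5, -1.8, 0.7, 0, 0, 0, 6, 2.2, -1.5, 0.7, 0, 0, 0, 6, 0, 0, 0, 0, 0, 0, 6, 0, 0, 0, 0, 0, 0, 6, 0, 0, 0, 0, 0, 0, 6], grip_force=40)

```text
time: 1.88
tool_pos: [486.1, -191.7, 191.8]
tcp_rot: [0.986, 0.166, -0.0, 0.0]
contact_force: [0.6, -0.3, 0.3]
gripper_width: 59.6
finger_force: 0.0
```

```bash
cat >> h.py <<'E'
from scipy.spatial.transform import Rotation as Ro
def st():
    s=sense();r=Ro.from_quat(s['tcp_rot']).as_matrix()
    print('t',round(s['time'],2),'tcp',np.round(s['tool_pos'],1),'F',np.round(s['contact_force'],1),'M',np.round(s['torque'],2),'w',round(s['gripper_width'],1),'ff',s['finger_force'],'zax',np.round(r[:,2],4),'yax',np.round(r[:,1],3))
    return np.array(s['tool_pos']),r
def togo(x,y,z):
    p,r=st(); print('tool move cm',np.round(r.T@(np.array([x,y,z])-p)/10,2))
def proj(f,P):
    T=np.array(f['camera_from_world']);p=T[:3,:3]@np.array(P)+T[:3,3]
    x,y=p[0]/-p[2],-p[1]/-p[2];s=1+f['k1']*(x*x+y*y)
    return f['cx']+f['fx']*x*s,f['cy']+f['fy']*y*s
E
python3 - <<'E'
from h import *
f=shot('scene');g=shot('top')
p,r=st()
for k in(f,g):print(proj(k,p+r[:,2]*54), proj(k,p))
c=lambda k,x,y,n:cv2.resize(k['pixels'][y:y+n,x:x+n,::-1],(390,390),interpolation=cv2.INTER_NEAREST)
cv2.imwrite('pics/z3.png',np.hstack([c(f,280,115,98),c(g,284,176,98)]))
E
```

```text
t 1.98 tcp [ 485.8 -192.5  192.1] F [-0.4  0.6  0.5] M [-0.01  0.02  0.01] w 60.4 ff 0.0 zax [-2.e-04 -8.e-04 -1.e+00] yax [ 0.326 -0.945  0.001]
(np.float64(345.7862402727206), np.float64(167.07600879337997)) (np.float64(349.4471989489844), np.float64(148.9966401077831))
(np.float64(339.8298685043682), np.float64(225.22235623125215)) (np.float64(345.3209490561875), np.float64(225.2200095624612))
```

View pics/z3.png

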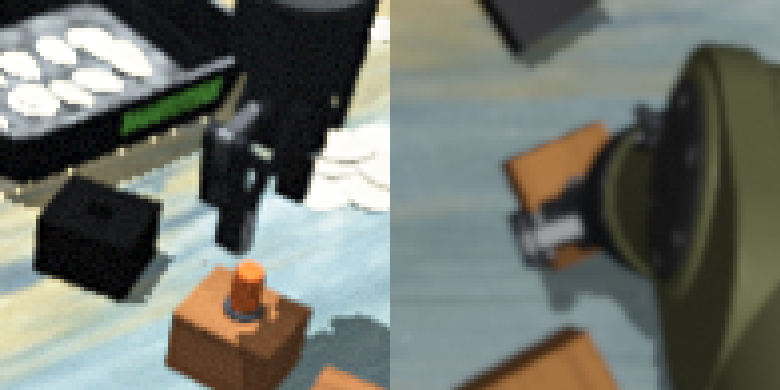

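Run:
```python
from h import *
f=grab_frame('scene');g=grab_frame('top')
print('stand top',onz(g,331,224.8,50)); print('collar scene',onz(f,341.5,191.5,52))
print('head mid scene',onz(f,341.9,186,69))
togo(488,-190.5,129)
```

```text
stand top [ 486.77946432 -190.04256323   50.        ]
collar scene [ 488.67775176 -198.10522451   52.        ]
head mid scene [ 491.48412675 -198.36880422   69.        ]
t 2.08 tcp [ 485.9 -192.5  192.1] F [-0.9  1.3  0.8] M [0.02 0.03 0.04] w 60.0 ff 0.0 zax [ 1.e-04 -6.e-04 -1.e+00] yax [ 0.325 -0.946  0.001]
tool move cm [ 0.26 -0.12  6.31]
```

Emit:
arm_command(moves=[0.2, -0.1, 1.5, 0, 0, 0, 6, 0, 0, 1.5, 0, 0, 0, 6, 0, 0, 1.5, 0, 0, 0, 6, 0, 0, 1.2, 0, 0, 0, 6, 0, 0, 0.5, 0, 0, 0, 6, 0, 0, 0, 0, 0, 0, 6, 0, 0, 0, 0, 0, 0, 3.5, 0, 0, 0, 0, 0, 0, 2.5, 0, 0, 0, 0, 0, 0, 1.5, 0, 0, 0, 0, 0, 0, 1.5, 0, 0, 0, 0, 0, 0, 1.5, 0, 0, 0, 0, 0, 0, 1.5], grip_force=25)

```text
time: 3.08
tool_pos: [488.4, -189.8, 130.7]
tcp_rot: [0.986, 0.166, 0.001, 0.0]
contact_force: [-1.0, 0.3, 6.9]
gripper_width: 16.9
finger_force: 24.6
```

```bash
python3 -c "
from h import *
st()"
```

```text
t 3.08 tcp [ 488.4 -189.8  130.7] F [-1.   0.3  6.9] M [-0.05  0.2  -0.02] w 16.9 ff 24.604597091674805 zax [ 1.3e-03 -7.0e-04 -1.0e+00] yax [ 0.328 -0.945  0.001]
```

Run:
```python
from h import *
f=grab_frame('scene');g=grab_frame('top')
st()
c=lambda k,x,y,n:cv2.resize(k['pixels'][y:y+n,x:x+n,::-1],(390,390),interpolation=cv2.INTER_NEAREST)
cv2.imwrite('pics/z4.png',np.hstack([c(f,310,145,65),c(g,300,193,65)]))
```

```text
t 3.18 tcp [ 488.4 -189.8  130.7] F [-0.5 -0.5  6.2] M [-0.05  0.18  0.  ] w 16.9 ff 24.604458510875702 zax [ 1.3e-03 -7.0e-04 -1.0e+00] yax [ 0.327 -0.945  0.001]
```

View pics/z4.png

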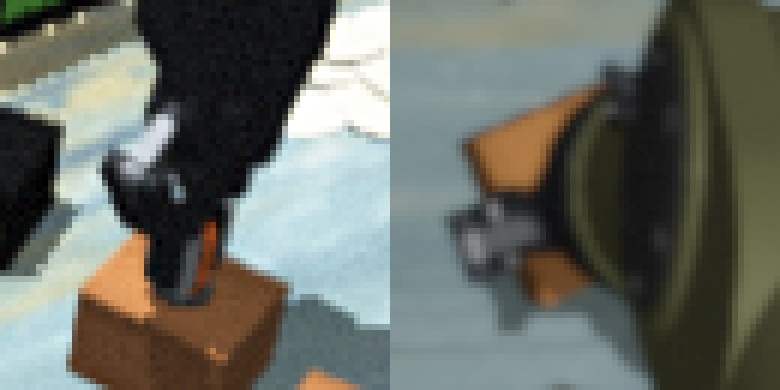

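```bash
python3 -c "
from h import *
print(sense()['q'])"
```

```text
[ 0.48738189  0.56891009 -0.24459296  1.97944135  0.22775363  0.61774264
 -1.14358415]
```

Emit:
arm_command(moves=[0, 0, 0, 0, 0, 0, 3, 0, 0, 0, 0, 0, 0, 4, 0, 0, -0.5, 0, 0, 0, 5, 0, 0, 0, 0, 0, 0, 5])

```text
time: 3.52
tool_pos: [488.3, -189.6, 135.5]
tcp_rot: [0.986, 0.166, 0.0, 0.0]
contact_force: [0.5, 0.6, 0.3]
gripper_width: 50.3
finger_force: 0.0
```

```bash
python3 -c "
from h import *
st()
f=shot('scene');g=shot('top')
c=lambda k,x,y,n:cv2.resize(k['pixels'][y:y+n,x:x+n,::-1],(390,390),interpolation=cv2.INTER_NEAREST)
cv2.imwrite('pics/z5.png',np.hstack([c(f,310,145,65),c(g,300,193,65)]))
"
```

```text
t 3.52 tcp [ 488.3 -189.6  135.5] F [0.5 0.6 0.3] M [-0.   -0.02  0.02] w 50.3 ff 0.0 zax [ 6.e-04 -1.e-04 -1.e+00] yax [ 0.328 -0.945  0.   ]
```

View pics/z5.png

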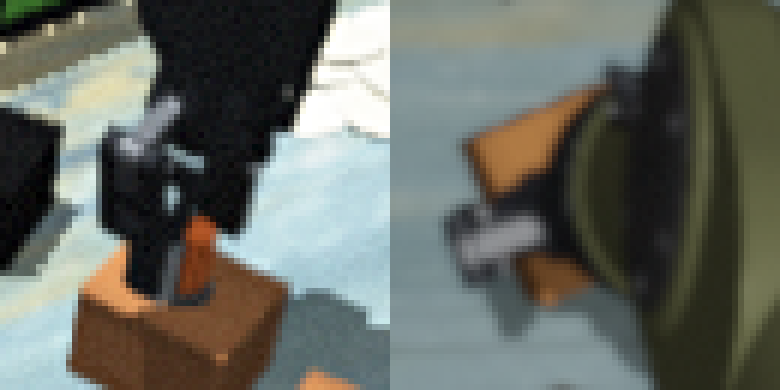

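The view shows the open fingers round an upright head at crop (197,240). I'll turn 90° to centre the other direction, then grip again.

Emit:
arm_command(moves=[0, 0, 0, 0, 0, -7, 5, 0, 0, 0, 0, 0, -7, 5, 0, 0, 0, 0, 0, -7, 5, 0, 0, 0, 0, 0, -7, 5, 0, 0, 0, 0, 0, -7, 5, 0, 0, 0, 0, 0, -7, 5, 0, 0, 0, 0, 0, -7, 5, 0, 0, 0, 0, 0, -7, 5, 0, 0, 0, 0, 0, -7, 5, 0, 0, 0, 0, 0, -7, 5, 0, 0, 0, 0, 0, -7, 5, 0, 0, 0, 0, 0, -7, 5, 0, 0, 0.2, 0, 0, -6, 5, 0, 0, 0, 0, 0, 0, 3, 0, 0, 0, 0, 0, 0, 1.5, 0, 0, 0, 0, 0, 0, 1.5, 0, 0, 0, 0, 0, 0, 1.5, 0, 0, 0, 0, 0, 0, 1.5], grip_force=25)

```text
time: 5.12
tool_pos: [487.8, -189.7, 132.9]
tcp_rot: [0.58, 0.814, -0.0, -0.0]
contact_force: [-0.4, -0.8, 0.3]
gripper_width: 16.9
finger_force: 25.1
```

```bash
python3 -c "
from h import *
st();print(sense()['q'])"
```

```text
t 5.12 tcp [ 487.8 -189.7  132.9] F [-0.4 -0.8  0.3] M [-0.18  0.18  0.05] w 16.9 ff 25.051633715629578 zax [-6.e-04 -4.e-04 -1.e+00] yax [ 0.945  0.326 -0.001]
[ 0.77586765  0.64019649 -0.69977484  1.97417203  0.60375537  0.74570874
  0.0449802 ]
```

Emit:
arm_command(moves=[0, 0, 0, 0, 0, 0, 1.5, 0, 0, 0, 0, 0, 0, 1.5, 0, 0, -1, 0, 0, 0, 1.5, 0, 0, -1.5, 0, 0, 0, 1.5, 0, 0, -1.5, 0, 0, 0, 1.5, 0, 0, -1.5, 0, 0, 0, 1.5, 0, 0, -1.5, 0, 0, 0, 1.5, 0, 0, -1, 0, 0, 0, 1.5, 0, 0, 0, 0, 0, 0, 1.5, 0, 0, 0, 0, 0, 0, 1.5], grip_force=60)

```text
time: 5.95
tool_pos: [488.2, -189.6, 213.3]
tcp_rot: [0.58, 0.815, 0.0, 0.001]
contact_force: [0.2, -0.1, -1.2]
gripper_width: 16.0
finger_force: 54.3
```

```bash
python3 -c "
from h import *
togo(561,234.3,215)
f=shot('scene')
print(proj(f,[488,-190,100]))
p=f['pixels'][90:240,290:420,::-1]
cv2.imwrite('pics/z6.png',cv2.resize(p,None,fx=4,fy=4,interpolation=0))
"
```

```text
t 5.95 tcp [ 488.2 -189.6  213.3] F [ 0.2 -0.1 -1.2] M [-0.07 -0.02  0.01] w 16.0 ff 54.32659327983856 zax [ 1.2e-03 -5.0e-04 -1.0e+00] yax [0.945 0.327 0.001]
tool move cm [37.67 20.75 -0.18]
(np.float64(341.98393658783715), np.float64(178.73251798538453))
```

View pics/z6.png

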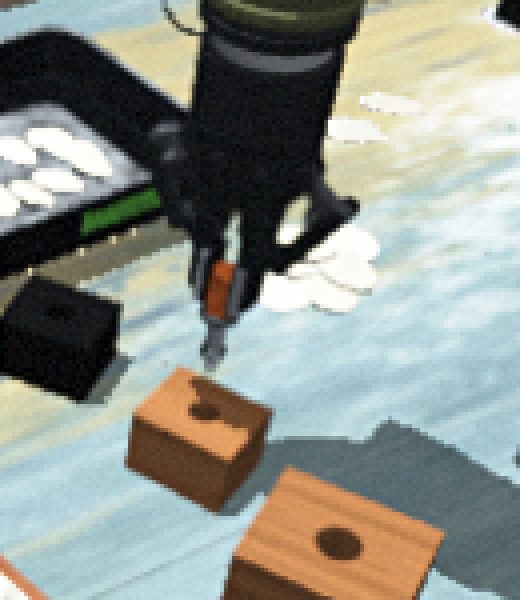

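The pin is held upright and clear of the stand, with its nose at about (342.7,181.8) in the scene view. I'll carry it over to the socket.

Emit:
arm_command(moves=[1.5, 0.8, 0, 0, 0, 0, 1.5, 2.5, 1.4, 0, 0, 0, 0, 1.5, 2.5, 1.4, 0, 0, 0, 0, 1.5, 2.5, 1.4, 0, 0, 0, 0, 1.5, 2.5, 1.4, 0, 0, 0, 0, 1.5, 2.5, 1.4, 0, 0, 0, 0, 1.5, 2.5, 1.4, 0, 0, 0, 0, 1.5, 2.5, 1.4, 0, 0, 0, 0, 1.5, 2.5, 1.4, 0, 0, 0, 0, 1.5, 2.5, 1.4, 0, 0, 0, 0, 1.5, 2.5, 1.4, 0, 0, 0, 0, 1.5, 2.5, 1.4, 0, 0, 0, 0, 1.5, 2.5, 1.4, 0, 0, 0, 0, 1.5, 2.5, 1.4, 0, 0, 0, 0, 1.5, 2.5, 1.4, 0, 0, 0, 0, 1.5, 1.2, 0.4, 0, 0, 0, 0, 1.5, 0, 0, 0, 0, 0, 0, 1.5, 0, 0, 0, 0, 0, 0, 1.5, 0, 0, 0, 0, 0, 0, 1.5])

```text
time: 7.58
tool_pos: [561.0, 233.1, 212.0]
tcp_rot: [0.58, 0.814, -0.001, 0.0]
contact_force: [0.1, -0.0, -0.5]
gripper_width: 16.2
finger_force: 54.3
```

```bash
python3 -c "
from h import *
togo(561,234.3,213)
f=shot('scene');g=shot('top')
for k in(f,g):print(proj(k,[561,234.3,85]),proj(k,[561,234.3,58]))
c=lambda k,x,y,n:cv2.resize(k['pixels'][y:y+n,x:x+n,::-1],(390,390),interpolation=cv2.INTER_NEAREST)
cv2.imwrite('pics/z7.png',np.hstack([c(f,147,195,65),c(g,120,165,65)]))
"
```

```text
t 7.58 tcp [561.  233.1 212. ] F [ 0.1 -0.  -0.5] M [-0.02  0.04 -0.02] w 16.2 ff 54.33389067649841 zax [-0.0013 -0.0019 -1.    ] yax [ 0.945  0.327 -0.002]
tool move cm [ 0.11  0.04 -0.1 ]
(np.float64(170.58558445568107), np.float64(224.88672977480576)) (np.float64(172.7401436532902), np.float64(232.60313238551583))
(np.float64(145.20993291453607), np.float64(194.37689367275092)) (np.float64(148.01514569170706), np.float64(195.19714229437693))
```

View pics/z7.png

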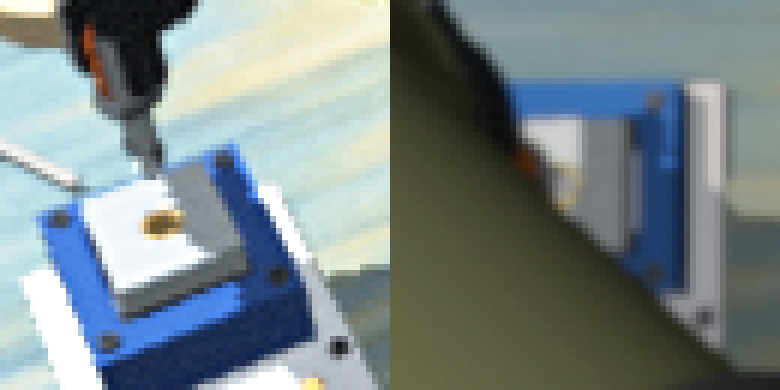

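The scene crop shows the pin's nose at about (150,172), which is pixel (171.5,223.2). The bore is at (161,223), pixel (173.3,231.7).

```bash
python3 -c "
from h import *
f=grab_frame('scene')
print(onz(f,171.5,223.2,84),onz(f,173.3,231.7,58),f['cx'])
# refine: steel-grey nose vs. background rows
p=f['pixels'][205:236,160:182].astype(int)
for r in range(31): print(205+r,' '.join('%3d'%x for x in p[r].mean(1)))
"
```

```text
[565.88739495 230.73855716  84.        ] [563.01357396 232.27725324  58.        ] 254.53691099764183
205  43  17  62  66  87 100  87  45  22  17  23  23  23  19  81 204 222 221 222 222 222 224
206 115  52  60  60  77  99  95  57  23  20  23  25  21   7  54 207 228 221 222 224 222 224
207 208 170 147 103  70  90 100  72  34  18  22  24  21  16  77 214 230 224 222 222 224 222
208 223 219 177 113  71  92 104  74  36  23  22  22  14  51 153 221 227 225 223 222 223 223
209 220 219 166  93  55  80  99  92  50  17  17  21  24  52 173 223 223 223 226 224 222 221
210 219 222 178 120  83  65  92 101  67  34  36  60  49  80 197 226 225 225 223 220 221 220
211 221 226 179 122  82  63  79 102  94  66  53  55  52 116 212 227 223 220 219 223 221 222
212 225 226 198 133  99 101 113 113  93  63  51  45 111 194 227 223 218 221 221 220 219 213
213 227 228 223 165  98  88  88  79  62  50  41  65 181 225 225 222 219 218 219 212 205 200
214 223 223 224 212 203 177 123  73  63  80  84  79 163 220 225 219 217 207 205 202 193 195
215 220 219 219 221 222 219 202 142  96  99 103  88 138 210 214 206 199 199 195
[... 1152 characters left out ...]
 247 246 244 245 247 249 253 249 187 141 136 139 142 146
229 190 244 250 248 248 247 246 245 243 245 247 245 246 249 247 241 182 150 141 140 143 139
230 189 249 250 247 245 245 243 245 246 248 245 206 194 167 156 187 223 240 179 147 144 147
231 161 237 250 247 245 245 246 246 247 245 236 161 115  90  87 107 149 182 159 143 144 144
232 134 192 244 248 246 246 245 245 246 240 218 135  72  73  79  89 107 128 138 144 147 142
233 123 124 233 252 248 245 245 245 246 243 219 133  89  83  99 147 146 147 141 137 142 142
234 133 106 181 247 248 246 244 245 246 247 241 229 202 179 211 237 250 250 187 137 142 140
235 141 102 112 233 250 248 246 246 246 247 248 249 250 249 250 251 250 251 200 153 146 140
```

Emit:
arm_command(moves=[0.2, 0.1, 0.8, 0, 0, 0, 1.5, 0, 0, 0.8, 0, 0, 0, 1.5, 0, 0, 0.6, 0, 0, 0, 1.5, 0, 0, 0.3, 0, 0, 0, 1.5, 0, 0, 0.3, 0, 0, 0, 1.5, 0, 0, 0.3, 0, 0, 0, 1.5, 0, 0, 0.3, 0, 0, 0, 1.5, 0, 0, 0, 0, 0, 0, 1.5, 0, 0, 0, 0, 0, 0, 1.5], grip_force=80)

```text
time: 8.48
tool_pos: [561.4, 236.4, 178.7]
tcp_rot: [0.58, 0.815, -0.0, 0.0]
contact_force: [0.8, -1.1, -1.5]
gripper_width: 16.3
finger_force: 54.3
```

```bash
python3 -c "
from h import *
st()
f=shot('scene')
p=f['pixels'][205:240,155:185].mean(2).astype(int)
for r in range(35): print(205+r,' '.join('%3d'%x for x in p[r]))
"
```

```text
t 8.48 tcp [561.4 236.4 178.7] F [ 0.8 -1.1 -1.5] M [-0.51 -0.04  0.05] w 16.3 ff 54.33427691459656 zax [-2.e-04 -9.e-04 -1.e+00] yax [ 0.945  0.327 -0.   ]
205 184 114  71  93  76  35  20  20  21  28  21  26  61  78  47  17  22  22  23  27  23  21  37  39  27  16  74 215 239 234
206 223 210 170 141 120  59  29  19  19  20  24  21  25  29  21  21  19  24  21  22  15  23  36  33  13  26 155 231 233 232
207 228 231 198 129  77  34  21  20  23  19  20  29  24  29  19  25  25  22  20  11  20  23  27  16   3  75 207 236 229 226
208 222 226 207 122  35  16  14  24  23  29  27  25  27  23  24  19  25  23  20  20  17  16  16  12  35 154 229 230 228 226
209 221 223 219 162  60  14  16  22  23  24  22  19  19  20  20  27  23  18  17  24  15  13  23  40 110 210 232 228 225 224
210 220 221 225 189  91  27  12  29  29  29  26  30  27  21  22  26  22  24  15  14  15  28 100 150 212 229 229 227 225 226
211 219 222 224 203 127  35  20  59  65  44  19  22  19  25  19  20  21  12  19  19  47 107 199 223 231 229 229 225 221 220
212 220 221 229 231 173  70  14  44  64  60  33  25  19  29  27  20  24  17
[... 2696 characters left out ...]
 248 248 247 249 248 242 232 162 107 118 128 141 150 146 150 147 148 150 153 154
235 139 144 146 146 148 148 105 117 239 254 249 248 248 249 249 250 251 206 153 140 139 145 146 149 151 151 151 154 157 154
236 162 149 148 151 148 148 125  88 189 251 252 249 249 248 248 249 250 250 250 201 163 156 151 146 150 155 149 151 147 137
237 155 145 146 147 152 146 144 103 148 247 253 249 248 248 248 247 248 249 252 251 251 253 209 155 148 153 135 133 120 113
238 174 135 146 148 145 149 151 129 119 240 254 250 248 247 247 246 248 248 249 252 254 255 255 203 138 120 109 107 105 100
239 214 160 144 147 143 150 147 144 109 191 249 251 248 247 248 248 249 251 253 254 255 246 230 161 110 103 100 101 106 107
```

Emit:
arm_command(moves=[-0.1, -0.1, 0, 0, 0, 0, 1.5, 0, 0, 0.2, 0, 0, 0, 1.5, 0, 0, 0.2, 0, 0, 0, 1.5, 0, 0, 0.2, 0, 0, 0, 1.5, 0, 0, 0.2, 0, 0, 0, 1.5, 0, 0, 0, 0, 0, 0, 1.5])

```text
time: 9.03
tool_pos: [560.8, 235.6, 170.6]
tcp_rot: [0.58, 0.815, 0.0, 0.0]
contact_force: [1.5, -2.4, -0.9]
gripper_width: 16.2
finger_force: 54.4
```

```bash
python3 -c "
from h import *
st()"
```

```text
t 9.03 tcp [560.8 235.6 170.6] F [ 1.5 -2.4 -0.9] M [-0.47 -0.28 -0.04] w 16.2 ff 54.35846507549286 zax [ 1.e-04 -1.e-04 -1.e+00] yax [0.945 0.328 0.   ]
```

Emit:
arm_command(moves=[-0.15, 0.05, 0, 0, 0, 0, 1.5, 0, 0, 0.2, 0, 0, 0, 1.5, 0, 0, 0.2, 0, 0, 0, 1.5, 0, 0, 0, 0, 0, 0, 1.5])

```text
time: 9.37
tool_pos: [561.6, 234.6, 166.8]
tcp_rot: [0.58, 0.815, 0.0, -0.0]
contact_force: [-0.4, -0.9, 1.8]
gripper_width: 16.1
finger_force: 54.5
```

```bash
python3 -c "
from h import *
st()"
```

```text
t 9.37 tcp [561.6 234.6 166.8] F [-0.4 -0.9  1.8] M [-0.16 -0.03 -0.01] w 16.1 ff 54.47071015834808 zax [ 0.e+00  3.e-04 -1.e+00] yax [0.945 0.328 0.   ]
```

Emit:
arm_command(moves=[-0.05, 0, 0.2, 0, 0, 0, 1.5, 0, 0, 0.2, 0, 0, 0, 1.5, 0, 0, 0.2, 0, 0, 0, 1.5, 0, 0, 0.2, 0, 0, 0, 1.5, 0, 0, 0.2, 0, 0, 0, 1.5, 0, 0, 0, 0, 0, 0, 1.5])

```text
time: 9.87
tool_pos: [561.7, 234.0, 156.3]
tcp_rot: [0.58, 0.815, -0.0, -0.0]
contact_force: [-0.1, -0.8, -0.0]
gripper_width: 16.3
finger_force: 54.5
```

```bash
python3 -c "
from h import *
st()"
```

```text
t 9.87 tcp [561.7 234.  156.3] F [-0.1 -0.8 -0. ] M [ 0.14  0.02 -0.02] w 16.3 ff 54.46203052997589 zax [-6.e-04 -0.e+00 -1.e+00] yax [ 0.945  0.328 -0.001]
```

Emit:
arm_command(moves=[0, 0, 0.2, 0, 0, 0, 1.5, 0, 0, 0.2, 0, 0, 0, 1.5, 0, 0, 0.2, 0, 0, 0, 1.5, 0, 0, 0.2, 0, 0, 0, 1.5, 0, 0, 0.2, 0, 0, 0, 1.5, 0, 0, 0, 0, 0, 0, 1.5])

```text
time: 10.37
tool_pos: [561.6, 233.6, 146.1]
tcp_rot: [0.58, 0.815, -0.0, -0.0]
contact_force: [0.2, 0.3, -2.1]
gripper_width: 15.9
finger_force: 54.3
```

```bash
python3 -c "
from h import *
st()"
```

```text
t 10.37 tcp [561.6 233.6 146.1] F [ 0.2  0.3 -2.1] M [ 0.16 -0.01 -0.02] w 15.9 ff 54.30437386035919 zax [-1.e-03 -5.e-04 -1.e+00] yax [ 0.945  0.328 -0.001]
```

Emit:
arm_command(moves=[0, 0, 0.1, 0, 0, 0, 1.5, 0, 0, 0.1, 0, 0, 0, 1.5, 0, 0, 0.1, 0, 0, 0, 1.5, 0, 0, 0.1, 0, 0, 0, 1.5, 0, 0, 0.1, 0, 0, 0, 1.5, 0, 0, 0, 0, 0, 0, 1.5])

```text
time: 10.87
tool_pos: [561.8, 233.8, 141.6]
tcp_rot: [0.58, 0.815, -0.0, -0.0]
contact_force: [-0.4, 0.5, -0.9]
gripper_width: 16.1
finger_force: 54.3
```

```bash
python3 -c "
from h import *
st()"
```

```text
t 10.87 tcp [561.8 233.8 141.6] F [-0.4  0.5 -0.9] M [ 0.02 -0.02 -0.04] w 16.1 ff 54.3095737695694 zax [-3.e-04 -3.e-04 -1.e+00] yax [ 0.945  0.328 -0.   ]
```

Emit:
arm_command(moves=[0, 0, 0.1, 0, 0, 0, 1.5, 0, 0, 0.1, 0, 0, 0, 1.5, 0, 0, 0, 0, 0, 0, 1.5, 0, 0, 0, 0, 0, 0, 1.5])

```text
time: 11.2
tool_pos: [561.9, 234.0, 140.8]
tcp_rot: [0.58, 0.815, 0.0, 0.0]
contact_force: [-2.7, -1.9, 6.8]
gripper_width: 15.9
finger_force: 55.3
```

```bash
python3 -c "
from h import *
st()
f=shot('scene')
c=lambda k,x,y,n:cv2.resize(k['pixels'][y:y+n,x:x+n,::-1],(540,540),interpolation=cv2.INTER_NEAREST)
cv2.imwrite('pics/z8.png',c(f,140,190,72))
"
```

```text
t 11.2 tcp [561.9 234.  140.8] F [-2.7 -1.9  6.8] M [-0.31  0.45 -0.02] w 15.9 ff 55.334787368774414 zax [ 8.e-04 -2.e-04 -1.e+00] yax [0.945 0.328 0.001]
```

View pics/z8.png

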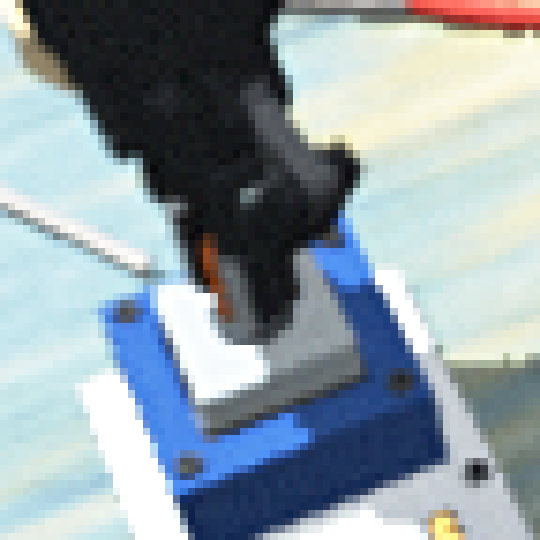

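The view shows the collar down on the steel face at crop (250,325), and the upward force is rising. I'll press a little harder so it is fully home.

Emit:
arm_command(moves=[0, 0, 0.1, 0, 0, 0, 1.5, 0, 0, 0.1, 0, 0, 0, 1.5, 0, 0, 0, 0, 0, 0, 1.5, 0, 0, 0, 0, 0, 0, 1.5])

```text
time: 11.58
tool_pos: [561.9, 234.1, 140.5]
tcp_rot: [0.58, 0.815, 0.0, 0.001]
contact_force: [-5.7, -5.1, 21.9]
gripper_width: 16.4
finger_force: 57.0
```

Emit:
arm_command(moves=[0, 0, -0.1, 0, 0, 0, 1.5, 0, 0, -0.1, 0, 0, 0, 1.5, 0, 0, -0.1, 0, 0, 0, 1.5, 0, 0, 0, 0, 0, 0, 1.5, 0, 0, 0, 0, 0, 0, 1.5])

```text
time: 12.0
tool_pos: [562.0, 234.0, 140.9]
tcp_rot: [0.58, 0.815, 0.0, 0.0]
contact_force: [-0.1, -0.6, 2.2]
gripper_width: 15.8
finger_force: 54.7
```

Emit:
arm_command(moves=[0, 0, -0.05, 0, 0, 0, 1.5, 0, 0, -0.05, 0, 0, 0, 1.5, 0, 0, 0, 0, 0, 0, 1.5])

```text
time: 12.25
tool_pos: [561.8, 234.0, 141.7]
tcp_rot: [0.58, 0.815, -0.0, -0.0]
contact_force: [-0.2, -0.4, -0.6]
gripper_width: 16.4
finger_force: 54.6
```

Emit:
arm_command(moves=[0, 0, -0.05, 0, 0, 0, 1.5, 0, 0, -0.05, 0, 0, 0, 1.5, 0, 0, 0, 0, 0, 0, 1.5])

```text
time: 12.5
tool_pos: [561.9, 234.0, 142.9]
tcp_rot: [0.58, 0.815, 0.0, -0.0]
contact_force: [0.7, 0.1, -0.8]
gripper_width: 16.1
finger_force: 54.6
```

Emit:
arm_command(moves=[0, 0, -0.05, 0, 0, 0, 1.5, 0, 0, -0.05, 0, 0, 0, 1.5, 0, 0, 0, 0, 0, 0, 1.5])

```text
time: 12.75
tool_pos: [561.9, 234.0, 144.0]
tcp_rot: [0.58, 0.815, 0.0, 0.0]
contact_force: [0.2, 0.2, -1.0]
gripper_width: 16.3
finger_force: 54.6
```

Emit:
arm_command(moves=[0, 0, -0.05, 0, 0, 0, 1.5, 0, 0, -0.05, 0, 0, 0, 1.5, 0, 0, 0, 0, 0, 0, 1.5])

```text
time: 13.0
tool_pos: [561.8, 234.0, 145.0]
tcp_rot: [0.58, 0.815, 0.0, 0.0]
contact_force: [0.3, 0.6, -0.9]
gripper_width: 16.1
finger_force: 54.6
```

Emit:
arm_command(moves=[0, 0, -0.05, 0, 0, 0, 1.5, 0, 0, -0.05, 0, 0, 0, 1.5, 0, 0, 0, 0, 0, 0, 1.5])

```text
time: 13.25
tool_pos: [561.9, 234.0, 146.0]
tcp_rot: [0.58, 0.815, 0.0, 0.0]
contact_force: [-0.4, -0.1, 0.0]
gripper_width: 16.0
finger_force: 54.6
```

Emit:
arm_command(moves=[0, 0, -0.05, 0, 0, 0, 1.5, 0, 0, -0.05, 0, 0, 0, 1.5, 0, 0, 0, 0, 0, 0, 1.5])

```text
time: 13.5
tool_pos: [561.8, 234.0, 147.0]
tcp_rot: [0.58, 0.815, -0.0, -0.0]
contact_force: [0.3, 0.3, -1.9]
gripper_width: 16.1
finger_force: 54.6
```

Emit:
arm_command(moves=[0, 0, -0.05, 0, 0, 0, 1.5, 0, 0, -0.05, 0, 0, 0, 1.5, 0, 0, 0, 0, 0, 0, 1.5])

```text
time: 13.75
tool_pos: [561.8, 233.8, 147.5]
tcp_rot: [0.58, 0.815, -0.0, -0.0]
contact_force: [0.0, 0.8, -5.9]
gripper_width: 16.5
finger_force: 53.9
```

Emit:
arm_command(moves=[0, 0, -0.05, 0, 0, 0, 1.5, 0, 0, -0.05, 0, 0, 0, 1.5, 0, 0, 0, 0, 0, 0, 1.5])

```text
time: 14.0
tool_pos: [561.7, 233.8, 148.4]
tcp_rot: [0.58, 0.815, -0.0, -0.0]
contact_force: [2.2, 1.3, -11.2]
gripper_width: 15.9
finger_force: 53.6
```

Emit:
arm_command(moves=[0, 0, -0.03, 0, 0, 0, 1.5, 0, 0, 0, 0, 0, 0, 1.5, 0, 0, 0, 0, 0, 0, 1.5, 0, 0, 0, 0, 0, 0, 1.5])

```text
time: 14.33
tool_pos: [561.7, 233.8, 148.8]
tcp_rot: [0.58, 0.815, -0.0, -0.0]
contact_force: [1.8, 1.1, -12.4]
gripper_width: 16.1
finger_force: 53.5
```

Emit:
arm_command(moves=[0, 0, 0, 0, 0, 0, 1.5, 0, 0, 0, 0, 0, 0, 1.5, 0, 0, 0, 0, 0, 0, 1.5, 0, 0, 0, 0, 0, 0, 1.5, 0, 0, 0, 0, 0, 0, 1.5, 0, 0, 0, 0, 0, 0, 1.5, 0, 0, 0, 0, 0, 0, 1.5, 0, 0, 0, 0, 0, 0, 1.5])

```text
time: 15.0
tool_pos: [561.7, 233.9, 149.1]
tcp_rot: [0.58, 0.815, -0.0, -0.0]
contact_force: [0.9, 0.2, -13.6]
gripper_width: 16.0
finger_force: 53.5
```

Emit:
arm_command(moves=[0, 0, 0, 0, 0, 0, 1.5, 0, 0, 0, 0, 0, 0, 1.5, 0, 0, 0, 0, 0, 0, 1.5, 0, 0, 0.1, 0, 0, 0, 1.5, 0, 0, 0.1, 0, 0, 0, 1.5, 0, 0, 0.1, 0, 0, 0, 1.5, 0, 0, 0.1, 0, 0, 0, 1.5, 0, 0, 0.1, 0, 0, 0, 1.5, 0, 0, 0.1, 0, 0, 0, 1.5, 0, 0, 0.1, 0, 0, 0, 1.5, 0, 0, 0.1, 0, 0, 0, 1.5, 0, 0, 0, 0, 0, 0, 1.5, 0, 0, 0, 0, 0, 0, 1.5])

```text
time: 16.08
tool_pos: [562.0, 234.2, 141.2]
tcp_rot: [0.58, 0.815, 0.0, 0.0]
contact_force: [-0.5, 0.6, -1.7]
gripper_width: 16.3
finger_force: 54.9
```

Nearly down. I'll lower the last bit, open slowly, rise and check.

Emit:
arm_command(moves=[0, 0, 0.05, 0, 0, 0, 1.5, 0, 0, 0, 0, 0, 0, 1.5, 0, 0, 0, 0, 0, 0, 1.8, 0, 0, 0, 0, 0, 0, 2.2, 0, 0, 0, 0, 0, 0, 3, 0, 0, 0, 0, 0, 0, 4, 0, 0, 0, 0, 0, 0, 5, 0, 0, -0.5, 0, 0, 0, 5, 0, 0, -1.5, 0, 0, 0, 5, 0, 0, -2, 0, 0, 0, 5, 0, 0, -3, 0, 0, 0, 5, 0, 0, -3, 0, 0, 0, 5, 0, 0, -3, 0, 0, 0, 5, 0, 0, 0, 0, 0, 0, 5, 0, 0, 0, 0, 0, 0, 5])

```text
time: 17.33
tool_pos: [562.3, 234.6, 273.0]
tcp_rot: [0.58, 0.815, 0.002, 0.001]
contact_force: [-1.0, 0.4, 0.4]
gripper_width: 50.1
finger_force: 0.0
```

```bash
python3 -c "
from h import *
st()
f=shot('scene')
cv2.imwrite('pics/z9.png',cv2.resize(f['pixels'][190:262,140:212,::-1],(540,540),interpolation=0))
"
```

```text
t 17.33 tcp [562.3 234.6 273. ] F [-1.   0.4  0.4] M [-0.04  0.01  0.03] w 50.1 ff 0.0 zax [ 0.0038  0.0016 -1.    ] yax [0.945 0.328 0.004]
```

View pics/z9.png

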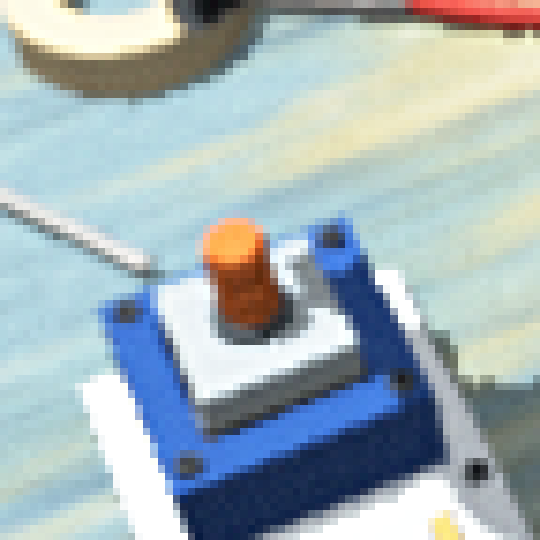

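The view shows the pin upright at crop (250,280), its collar down on the socket and the gripper clear of it. Handing in.

```bash
python3 -c "
from workcell import *
print(finish_job())"
```

```text
the job is handed in; nothing more can be done
None
```

The pin is seated in the snap socket with its collar down, held a tug of about 12 N for over a second, and was let go upright; the job is handed in at about 17 s, with no verdict returned.

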